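Bring the glue bottle round to the glass block and hold the carousel

TASK

I am about to glue at the glass block beside the jar carousel: turn the carousel until the glue bottle (the one with the long pointed nozzle) is on the side facing the block, in line with the block's middle. Keep everything upright in its well and do not shift the block or the two cups beside it. Finish with the carousel's handle still firmly gripped, holding the turntable still; do not let go.

Things in the scene. Friction and masses are not known exactly. Their poses are not given: they have to be found in the camera images.
- stand: Fixed round black foot of the carousel, 200 mm across and 20 mm high, standing on the table. Origin on the carousel's turning axis at table height. Its -x axis points from the carousel's axis straight at the middle of the glass block (the front side); z is up.
- handle: Wooden grip bar on top of the carousel's centre post, 100 mm long, 18 mm wide, 24 mm high, edges rounded. Origin at the bar's centre, on the turning axis, 237 mm above the table; x along the bar, y across it, z up. Turns as one with the turntable. The round post below it is 13 to 15 mm thick. The wells' contents end 57 mm or more below the bar's centre.
- carousel: Turntable: plywood disc 272 mm across, top 30 mm above the table, with six round wells 88 mm from the axis, 60 degrees apart, two of them in line with the bar. Origin on the turning axis, 20 mm above the table, axes as the handle's. Turns lightly on its upright axis either way (about 0.04 N m of friction), no stop or detent within a full turn, stays where it is left.
- bottle_center (a point): Round white glue bottle, 62 mm across, the only thing in the wells with a long pointed nozzle instead of a flat lid; 150 mm tall to the tip of the nozzle. Stands loose in one of the wells (rim 16 mm high, about 5 mm play). The point lies on the bottle's axis 45 mm above its underside; z along the axis, up.
- block_center (a point): Square glass block, 146 x 146 x 80 mm, 1.5 kg, lying flat on a sheet of paper beside the carousel, its middle 235 to 255 mm from the turning axis. The point is its centre, 40 mm above the table; z up.
- cup_a_mid (a point): Small clear empty cup, 60 mm across, 32 mm high, on the table beside the glass block. The point is its centre, 16 mm above the table.
- cup_b_mid (a point): A second such cup. The point is its centre, 16 mm above the table.
- jar_a_center (a point): Round clear jar with a flat white lid, 66 mm across and 75 mm tall, loose in a well of the carousel. The point is its centre, half-way up; z along its axis, up.
- jar_b_center (a point): Round clear jar with a flat white lid, 64 mm across and 88 mm tall, loose in a well of the carousel. The point is its centre, half-way up; z along its axis, up.
- jar_c_center (a point): Round clear jar with a flat black lid, 66 mm across and 62 mm tall, loose in a well of the carousel. The point is its centre, half-way up; z along its axis, up.
- jar_d_center (a point): Round clear jar with a flat white lid, 62 mm across and 98 mm tall, loose in a well of the carousel. The point is its centre, half-way up; z along its axis, up.
- jar_e_center (a point): Round clear jar with a flat black lid, 66 mm across and 70 mm tall, loose in a well of the carousel. The point is its centre, half-way up; z along its axis, up.
Mind the look-alikes: they are no part of the job. Leave any brown or turquoise look-alike of the part that bears jar_c_center alone.

How it is judged:
By the outcome, as a careful person would: the job done as asked, in the order asked, and still so for the second after the job is handed in, while the arm keeps its last pose, push and grip.
It also fails if it takes over 48 s, if anything falls off the work surface, if the arm or the gripper's body presses on something with over 40 N, if the wrist force passes 120 N, or if a joint passes its speed limit or range.

ROBOT

A 6-joint arm with a two-finger parallel gripper is mounted at the origin on the work surface. World frame = base frame: x ahead of the robot, y to its left, z up, the work surface at z = 0. Lengths are in mm, angles in rad, forces in N, time in s.
With the tool pointing down it reaches from about 275 to 725 mm from the base axis. Payload 5.6 kg.
Tool frame: the origin (TCP) lies at the very end of the fingers, on their centre line; the grasp point (between the pads) lies 19 mm behind it; z points along the fingers, y is the direction in which the jaws open and shut (so a half turn about z gives the same grasp; the last joint's range is limited). The gripper opens to 85 mm and grips with 20 to 120 N. Pads are 22 mm wide; open, the fingers measure 114 mm over their backs; the gripper's body (76 mm by 85 mm) begins 54 mm behind the grasp point. The pads swing forward as they close: fully open they stand 13 mm farther back than shut.
Start: joints at [1.421, 0.255, 0.108, 0, -1.424, -0.285], TCP at [231.649, 498.83, 231.283] pointing down, gripper open.
Joint ranges: [-2.95, 2.95], [-1.21, 1.97], [-1.09, 1.5], [-2.87, 1.71], [-2.94, -0.07], [-3.05, 3.05]. Speed limits (rad/s): [2.57, 2.57, 3.14, 3.14, 3.14, 3.14].

INTERFACE

Orientations are given as a unit quaternion [w, x, y, z].
In Python, from station import read_state, imaging, manip gives the robot as it stands.
- The arm moves only by the shell command python3 -m handwheel 'ROWS' [FORCE]. ROWS is JSON, a list of rows, each a list of 5 numbers: the shift along the tool's x, y, z normalised to -1 to 1, where 1 is 250 mm, then the turn about the tool's z normalised to -1 to 1, where 1 is 90 degrees, then the opening, from 0 (shut) to 1 (fully open). A call has 1 to 12 rows; each row is the pose to reach, as a shift and turn from the pose commanded when the call began, along the tool's axes at that moment; what a row does not reach only later rows make up. A row lasts 1/10 s, in which the tool goes at most 50 mm and 8.59 degrees, less where a joint would pass 70% of its speed; a pose out of reach is approached as far as the arm can. A call with a number of a shift or a turn outside -1 to 1 is refused whole. A call with a gripper value outside its range is refused whole. The fingers move at their own pace and stop on an object; FORCE is the grip in N (left out, the last holds). Time passes only in rows, so rows that repeat a pose let the fingers close. It gives the time, the measured TCP pose, the force and the opening at its end, in the units of the state.
- read_state(): the state, without advancing time (a new reading comes with each control period).
- imaging.capture(name): name is "side" or "top" or "wrist"; returns a dict with "frame" (384x512x3 uint8, blue, green, red), "depth" (384x512 float32, mm along the optical axis (not along the pixel's ray), 0 where there is no reading), "K" (3x3 intrinsics, pixels), "R" (3x3) and "t" (3): a world point X has camera coordinates R X + t; the wrist camera has in their place "tool_from_camera" (4x4, takes a point from camera to tool coordinates, whose origin is the TCP and whose axes are the flange's). Camera axes: x right, y down, z forward; pixel columns grow to the right and rows downward; lengths in mm; the calibration is good to about 2 mm. A picture is of the moment at which its call begins: read the wrist's pose just before it.
- manip.job_done(): hands the job in, once; it reports no verdict.
The state is a dict: "time": time; "joint_positions": joint angles; "dq": joint speeds; "tau": joint torques, N m; "ee_pos": TCP position; "tool_rot": TCP orientation; "wrist_force": force on the tool from outside, world axes, zero at the start; "moment": the same for the moment, N m; "gripper_width": opening from 0.0 (shut) to 1.0 (fully open).
Only numpy, scipy, OpenCV 4.12 (cv2) and the standard library are available. Lean on these libraries where they do the work, as an engineer would, in place of code of your own. Each camera call takes 0.05 s, during which the arm holds its last target.

## Working session

There is one attempt and no reset: what is moved stays moved. The work goes in short steps, Python scripts to look and compute and a shell command to move; the robot and the scene stay as the last step left them, time stands still between calls to the robot, and variables do not carry over. Pictures are saved under pics/ and viewed, and the job is handed in when it is done.

```bash
mkdir -p pics; ls; python3 - <<'E'
from station import read_state, imaging, manip
import cv2,pickle
s=read_state();print(s)
for n in ("top","side"):
    d=imaging.capture(n);pickle.dump(d,open(f"{n}0.pkl","wb"))
    cv2.imwrite(f"pics/{n}0.png",cv2.resize(d["frame"],(800,600)))
    print(n,d["K"],d["R"],d["t"])
E
```

```text
pics
{'time': 0.0, 'joint_positions': array([ 1.42063003e+00,  2.55796935e-01,  1.07001832e-01, -4.61439035e-04,
       -1.42390596e+00, -2.84589641e-01]), 'dq': array([ 0.00068532,  0.00051515,  0.00090408,  0.00022282, -0.0008402 ,
        0.00031044]), 'tau': array([-1.17605217e-03, -3.86635065e+01,  2.37936741e+01,  5.36516994e+00,
       -6.11065931e-03,  4.05016308e-06]), 'ee_pos': array([231.40186772, 498.40741499, 230.37042113]), 'tool_rot': array([ 9.65541969e-04,  9.76458500e-01, -2.15703125e-01, -1.63725458e-04]), 'wrist_force': array([0.47109773, 1.65747014, 0.06695744]), 'moment': array([0.04448093, 0.0098175 , 0.00378062]), 'gripper_width': 1.0031069104593258}
top [[481.53942988   0.         263.39669586]
 [  0.         481.53942988 194.01240015]
 [  0.           0.           1.        ]] [[-0.00288286 -0.99987619  0.01546943]
 [-0.99590794  0.00147341 -0.09036155]
 [ 0.09032757 -0.01566663 -0.99578888]] [  -5.9466018   590.97636052 1183.72019748]
side [[415.78923756   0.         264.51657103]
 [  0.         415.78923756 192.6171641 ]
 [  0.           0.           1.        ]] [[ 0.75061342 -0.6607302   0.00388676]
 [-0.44791641 -0.51315614 -0.73214866]
 [ 0.48574725  0.54781967 -0.68113378]] [-436.2411693   383.10888295  770.51207723]
```

View pics/top0.png

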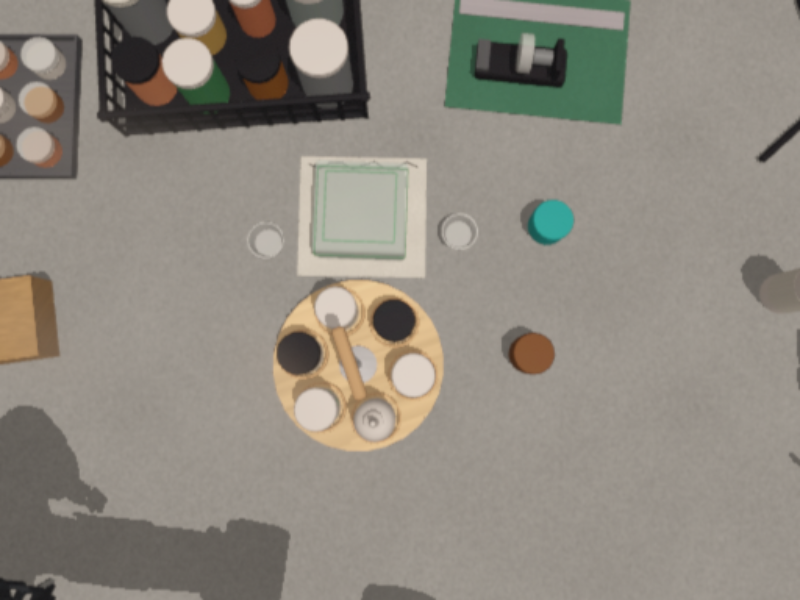

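View pics/side0.png

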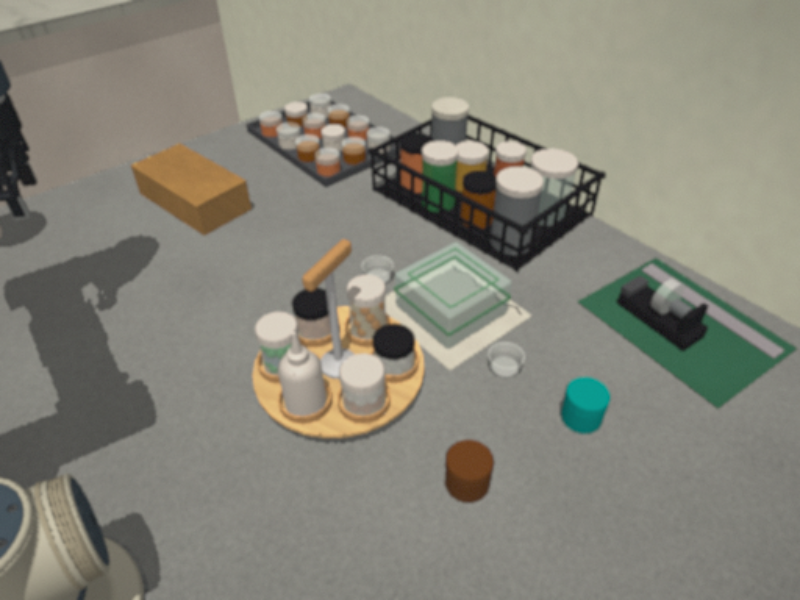

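The top view shows the carousel at about (358,365), the block at (360,212) and cups at (266,241) and (459,231). The nozzle bottle is at (375,420), the wooden bar runs from about (338,325) to (362,395), and the brown and turquoise look-alikes sit to the right. Candidates for the bottle, with top-view pixels:
- Pointed nozzle: (375,420)
- White flat lids: (336,308), (413,376), (317,410)
- Black flat lids: (300,353), (394,320)

Only (375,420) fits the description. I'll check it in a crop and measure.

```bash
cat > h.py <<'E'
import numpy as np,cv2,pickle
def world(d,u,v,z=None):
    K,R,t=d["K"],d["R"],d["t"]
    r=np.linalg.inv(K)@np.array([u,v,1.]);C=-R.T@t;w=R.T@r
    if z is None:
        return C+w*d["depth"][int(round(v)),int(round(u))]
    return C+w*(z-C[2])/w[2]
def proj(d,X):
    c=d["K"]@(d["R"]@np.asarray(X,float)+d["t"]);return c[:2]/c[2]
def cloud(d):
    v,u=np.mgrid[0:384,0:512];r=np.stack([u,v,np.ones_like(u)],-1)@np.linalg.inv(d["K"]).T*d["depth"][...,None]
    P=(r-d["t"])@d["R"];P[d["depth"]<=0]=np.nan;return P
E
python3 - <<'E'
from h import *
d=pickle.load(open("top0.pkl","rb"));s=pickle.load(open("side0.pkl","rb"))
P=cloud(d);f=d["frame"]
# bar
z=P[...,2];m=(z>225)&(z<265);m[:,:150]=0;m[:170]=0;m[300:]=0;m[:,300:]=0
q=P[m];print("bar n",len(q),np.median(q,0))
(c,sz,a)=cv2.minAreaRect(q[:,:2].astype(np.float32));print(c,sz,a)
for n,u,v,h in [("block",360,212,None),("botl",375,420,None)]:
    print(n,world(d,u*.64,v*.64))
# disc
m=(z>15)&(z<45);m[:,:170]=0;m[:178]=0;m[:,290:]=0;m[295:]=0
q=P[m][:,:2].astype(np.float32);print("disc",len(q),cv2.minEnclosingCircle(q),cv2.fitEllipse(cv2.convexHull(q)))
cv2.imwrite("pics/c1.png",cv2.resize(f[90:300,160:320],None,fx=3.5,fy=2.85*1,interpolation=cv2.INTER_CUBIC))
cv2.imwrite("pics/c2.png",cv2.resize(s["frame"][140:290,150:350],(800,600),interpolation=cv2.INTER_CUBIC))
E
```

```text
bar n 435 [493.32203712  78.60878789 248.90677837]
(492.85223388671875, 78.99276733398438) (99.30874633789062, 18.144868850708008) 19.08334732055664
block [728.76699189  73.37274838  78.33256052]
botl [413.69129446  46.79246988 163.09059082]
disc 4648 ((492.4452819824219, 78.6572494506836), 135.8794403076172) ((492.4306335449219, 78.6965560913086), (269.9542541503906, 270.71392822265625), 115.40956115722656)
```

View pics/c1.png

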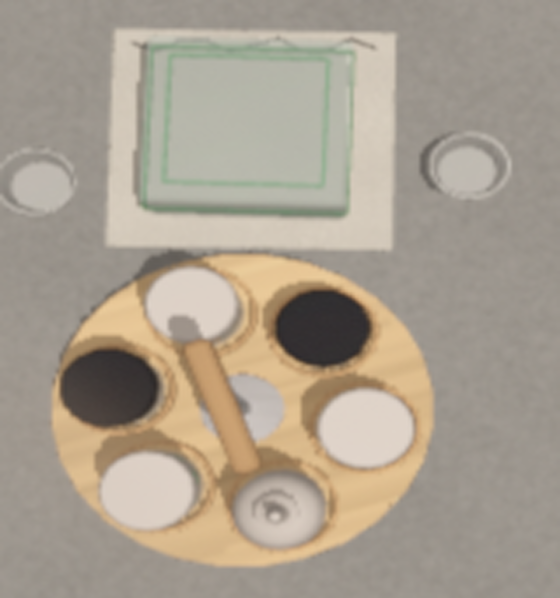

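View pics/c2.png

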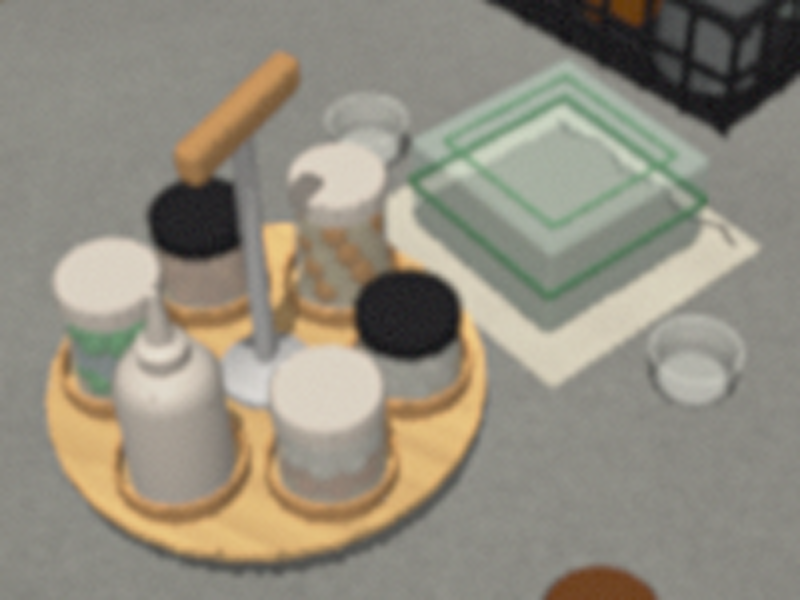

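The bottle choice is confirmed: only it has a nozzle, and it stands in the well in line with the bar, on the near end. Next I need the block's direction and the nozzle tip.

```bash
python3 - <<'E'
from h import *
d=pickle.load(open("top0.pkl","rb"));P=cloud(d);z=P[...,2]
v,u=np.mgrid[0:384,0:512]
m=(z>60)&(z<95)&(u>185)&(u<275)&(v>90)&(v<172)
q=P[m][:,:2].astype(np.float32);print(len(q),np.median(P[m],0));r=cv2.minAreaRect(q);print("block",r)
A=np.array([492.6,78.8])
b=np.array(r[0])-A;print("dir",np.degrees(np.arctan2(b[1],b[0])),np.hypot(*b))
m=(z>3)&(z<60)&(u>185)&(u<275)&(v>90)&(v<182); print(m.sum())
# crop for corners, 8x
c=d["frame"][95:180,185:280];cv2.imwrite("pics/blk.png",cv2.resize(c,None,fx=8,fy=7,interpolation=cv2.INTER_CUBIC))
# bottle depth points
m=(z>60)&(z<200)&(np.hypot(P[...,0]-409,P[...,1]-50)<45)
for lo,hi in((140,185),(100,140)):
    k=m&(z>lo)&(z<hi);print(lo,k.sum(),np.median(P[k],0) if k.any() else 0)
p=P[m][:,:2].astype(np.float32);print(cv2.minEnclosingCircle(p))
bb=np.array(cv2.minEnclosingCircle(p)[0])-A;print(np.degrees(np.arctan2(bb[1],bb[0])),np.hypot(*bb))
E
```

```text
3569 [734.59751451  74.19263601  80.61753954]
block ((737.1204833984375, 74.4289321899414), (146.08761596679688, 147.65322875976562), 88.16281127929688)
dir -1.0241148812086849 244.55954905749576
1304
140 129 [410.12868679  49.64508597 145.32414498]
100 444 [412.62385456  48.05622789 123.98536708]
((409.37451171875, 50.115631103515625), 30.984434127807617)
-160.98305468509847 88.02996602658713
```

View pics/blk.png

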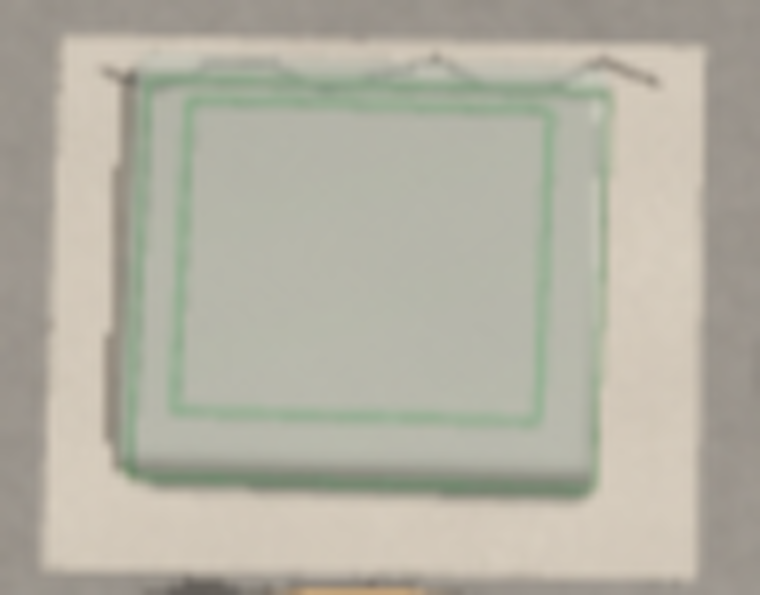

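Bottle direction from the axis is −161° (world) and the block is at about −1°. That calls for a +160° turn counter-clockwise with one grip, starting at tool yaw −161° and ending at −1°. First I rise and approach.

```bash
python3 -m handwheel '[[0,0,-0.1,0,1],[0,0,-0.25,0.05,1],[0.08,0.05,-0.32,0.12,1],[0.2,0.13,-0.32,0.2,1],[0.32,0.21,-0.32,0.28,1],[0.44,0.29,-0.32,0.36,1],[0.56,0.37,-0.32,0.44,1],[0.66,0.43,-0.32,0.52,1],[0.74,0.48,-0.32,0.6,1],[0.8,0.52,-0.32,0.68,1],[0.82,0.54,-0.32,0.74,1],[0.82,0.54,-0.32,0.76,1]]' 60
cat > st.py <<'E'
from station import read_state
import numpy as np
from scipy.spatial.transform import Rotation as Ro
def st(T=None,yaw=None):
    s=read_state();q=s["tool_rot"];R=Ro.from_quat(q,scalar_first=True).as_matrix()
    print("t",s["time"],"p",s["ee_pos"].round(1),"yaw",round(np.degrees(np.arctan2(R[1,0],R[0,0])),2),"z",R[:,2].round(4),"q",s["joint_positions"].round(3),"F",s["wrist_force"].round(1),"M",s["moment"].round(2),"g",round(float(s["gripper_width"]),3))
    if T is not None:
        print("norm shift",(R.T@(np.array(T)-s["ee_pos"])/250).round(4))
        if yaw is not None:
            dy=(yaw-np.degrees(np.arctan2(R[1,0],R[0,0]))); dy=(dy+180)%360-180; print("turn",round(-dy/90,4))
    return s,R
if __name__=="__main__":
    import sys
    a=[float(x) for x in sys.argv[1:]]
    st(a[:3] or None,a[3] if len(a)>3 else None)
E
python3 st.py 492.7 78.9 310 -161
```

```text
time: 1.3
ee_pos: [361.0, 288.9, 311.1]
tool_rot: [-0.0, -0.685, 0.729, -0.0]
wrist_force: [0.0, -0.0, 0.1]
gripper_width: 0.999
t 1.3 p [361.  288.9 311.1] yaw -93.58 z [-4.e-04 -5.e-04 -1.e+00] q [ 1.015  0.068  0.081 -0.    -1.585 -1.078] F [ 0.  -0.   0.1] M [ 0.05  0.05 -0.01] g 0.999
norm shift [ 0.8056 -0.5783  0.0045]
turn 0.7491
```

```bash
python3 -m handwheel '[[0.05,-0.04,0,0.05,1],[0.14,-0.1,0,0.13,1],[0.25,-0.18,0,0.22,1],[0.36,-0.26,0,0.31,1],[0.47,-0.34,0,0.4,1],[0.58,-0.42,0,0.49,1],[0.67,-0.48,0,0.57,1],[0.74,-0.53,0,0.64,1],[0.785,-0.563,0,0.7,1],[0.805,-0.578,0,0.735,1],[0.806,-0.578,0,0.749,1],[0.806,-0.578,0,0.749,1]]'
python3 st.py 492.7 78.9 217 -161
python3 - <<'E'
from station import imaging
from h import *
from st import st
s,R=st()
d=imaging.capture("wrist");cv2.imwrite("pics/w1.png",d["frame"])
T=d["tool_from_camera"];z=d["depth"]
v,u=np.mgrid[0:384,0:512];r=np.stack([u,v,np.ones_like(u)],-1)@np.linalg.inv(d["K"]).T*z[...,None]
X=(r@T[:3,:3].T+T[:3,3])@R.T+s["ee_pos"]
m=(z>0)&(X[...,2]>230)&(X[...,2]<262)&(np.hypot(X[...,0]-492.6,X[...,1]-78.8)<62)
q=X[m];print(len(q),np.median(q,0),cv2.minAreaRect(q[:,:2].astype(np.float32)))
E
```

```text
time: 2.5
ee_pos: [493.1, 80.6, 310.9]
tool_rot: [-0.0, -0.168, 0.986, 0.0]
wrist_force: [-0.0, -0.0, 0.6]
gripper_width: 1.0
t 2.5 p [493.1  80.6 310.9] yaw -160.71 z [-8.e-04 -1.e-04 -1.e+00] q [ 0.476  0.144  0.168 -0.    -1.595 -1.71 ] F [-0.  -0.   0.6] M [0.02 0.03 0.02] g 1.0
norm shift [ 0.0034 -0.0059  0.3758]
turn 0.0033
t 2.5 p [493.1  80.6 310.9] yaw -160.71 z [-8.e-04 -1.e-04 -1.e+00] q [ 0.476  0.144  0.168 -0.    -1.595 -1.71 ] F [-0.  -0.   0.6] M [0.02 0.03 0.02] g 1.0
2559 [484.88294297  77.89397692 247.14693856] ((490.5751647949219, 79.75445556640625), (97.8114242553711, 18.022136688232422), 19.226318359375)
```

View pics/w1.png

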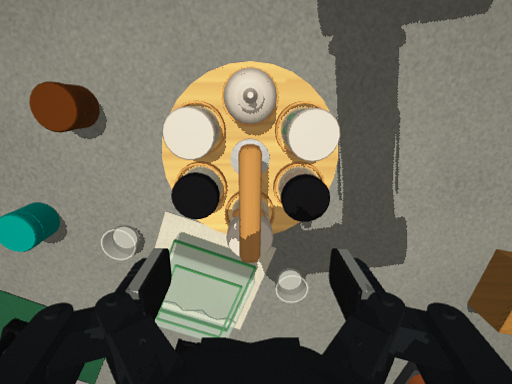

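Wrist view: the bar runs vertically between the jaws (251,150–255). The bottle is at (250,95), at the bar's far end from the block. Bar angle is 19.1–19.2° by both cameras. I'm descending astride it.

```bash
python3 -m handwheel '[[0,-0.002,0.06,0.003,1],[0,-0.004,0.14,0.003,1],[0,-0.004,0.22,0.003,1],[0,-0.004,0.28,0.003,1],[0,-0.004,0.33,0.003,1],[0,-0.004,0.36,0.003,1],[0,-0.004,0.378,0.003,1],[0,-0.004,0.382,0.003,1],[0,-0.004,0.382,0.003,1],[0,-0.004,0.382,0.003,1]]'
python3 st.py 492.7 78.9 215.5 -160.9
```

```text
time: 3.55
ee_pos: [494.0, 79.7, 216.4]
tool_rot: [0.001, -0.165, 0.986, 0.0]
wrist_force: [0.1, -0.1, 0.4]
gripper_width: 1.001
t 3.55 p [494.   79.7 216.4] yaw -160.98 z [ 1.e-03  3.e-04 -1.e+00] q [ 0.474  0.161 -0.049  0.    -1.359 -1.713] F [ 0.1 -0.1  0.4] M [ 0.03 -0.06 -0.02] g 1.001
norm shift [ 0.0058 -0.0014  0.0036]
turn -0.0009
```

```bash
python3 -m handwheel '[[0.005,-0.001,0.002,0,0.6],[0.005,-0.001,0.002,0,0.35],[0.005,-0.001,0.002,0,0.2],[0.005,-0.001,0.002,0,0.1],[0.005,-0.001,0.002,0,0.05],[0.005,-0.001,0.002,0,0],[0.005,-0.001,0.002,0,0],[0.005,-0.001,0.002,0,0],[0.005,-0.001,0.002,0,0],[0.005,-0.001,0.002,0,0]]' 60
python3 st.py 492.7 78.9 215.5 -160.9
```

```text
time: 4.55
ee_pos: [492.2, 80.2, 215.5]
tool_rot: [0.0, -0.165, 0.986, 0.001]
wrist_force: [-2.9, 4.5, 3.2]
gripper_width: 0.2
t 4.55 p [492.2  80.2 215.5] yaw -160.96 z [-2.0e-04  2.4e-03 -1.0e+00] q [ 0.475  0.159 -0.053 -0.002 -1.358 -1.713] F [-2.9  4.5  3.2] M [ 1.48  1.07 -0.05] g 0.2
norm shift [-0.0002 -0.0056  0.0001]
turn -0.0007
```

Grip taken (opening 0.2, about 17 mm). I'm relieving the 5 N side load by about 1.3 mm.

```bash
python3 -m handwheel '[[0,0.005,0,0,0],[0,0.005,0,0,0],[0,0.005,0,0,0]]'
python3 st.py
```

```text
time: 4.85
ee_pos: [492.2, 80.2, 215.6]
tool_rot: [0.0, -0.165, 0.986, 0.0]
wrist_force: [-1.9, 2.1, 3.0]
gripper_width: 0.203
t 4.85 p [492.2  80.2 215.6] yaw -160.99 z [ 3.e-04  2.e-04 -1.e+00] q [ 0.476  0.159 -0.054 -0.    -1.357 -1.715] F [-1.9  2.1  3. ] M [0.51 0.64 0.01] g 0.203
```

```bash
python3 -m handwheel '[[0,0.001,0,-0.005,0],[0,0.001,0,-0.015,0],[0,0.001,0,-0.03,0],[0,0.001,0,-0.05,0],[0,0.001,0,-0.075,0],[0,0.001,0,-0.1,0],[0,0.001,0,-0.125,0],[0,0.001,0,-0.15,0],[0,0.001,0,-0.17,0],[0,0.001,0,-0.185,0],[0,0.001,0,-0.195,0],[0,0.001,0,-0.2,0]]'
python3 st.py
python3 - <<'E'
from station import imaging
import cv2
cv2.imwrite("pics/t1.png",cv2.resize(imaging.capture("top")["frame"],(800,600)))
E
```

```text
time: 6.05
ee_pos: [492.3, 80.0, 215.5]
tool_rot: [0.0, -0.318, 0.948, -0.0]
wrist_force: [-0.2, -2.7, 3.3]
gripper_width: 0.204
t 6.05 p [492.3  80.  215.5] yaw -142.95 z [ 6.e-04 -7.e-04 -1.e+00] q [ 4.760e-01  1.590e-01 -5.500e-02  1.000e-03 -1.357e+00 -1.401e+00] F [-0.2 -2.7  3.3] M [-0.71  0.12 -0.09] g 0.204
```

View pics/t1.png

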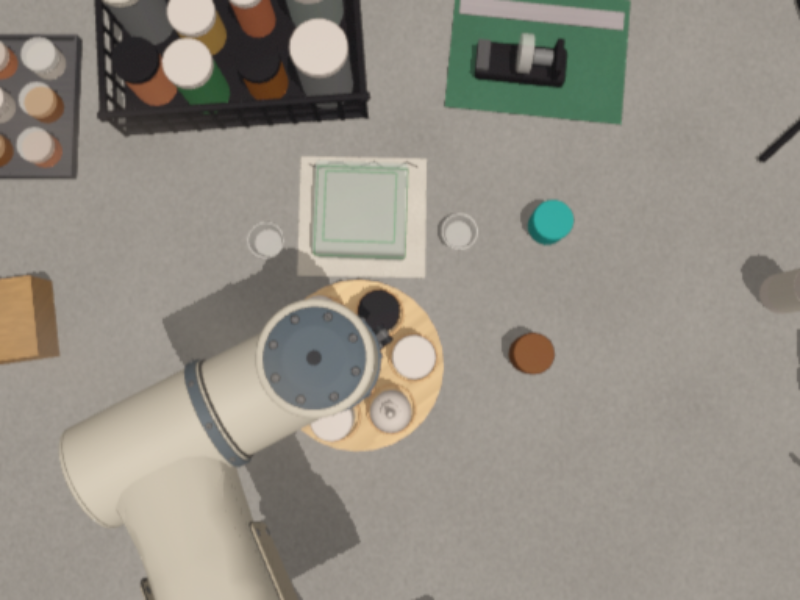

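The disc turns with the handle: the bottle is now at (391,410) and all items are upright. Continuing.

```bash
python3 -m handwheel '[[0,0,0,-0.005,0],[0,0,0,-0.018,0],[0,0,0,-0.038,0],[0,0,0,-0.068,0],[0,0,0,-0.103,0],[0,0,0,-0.143,0],[0,0,0,-0.183,0],[0,0,0,-0.223,0],[0,0,0,-0.263,0],[0,0,0,-0.303,0],[0,0,0,-0.343,0],[0,0,0,-0.383,0]]' && python3 -m handwheel '[[0,0,0,-0.04,0],[0,0,0,-0.08,0],[0,0,0,-0.12,0],[0,0,0,-0.16,0],[0,0,0,-0.2,0],[0,0,0,-0.24,0],[0,0,0,-0.28,0],[0,0,0,-0.32,0],[0,0,0,-0.36,0],[0,0,0,-0.4,0],[0,0,0,-0.44,0],[0,0,0,-0.48,0]]'
python3 st.py
```

```text
time: 7.3
ee_pos: [492.8, 79.6, 215.5]
tool_rot: [0.0, -0.585, 0.811, -0.001]
wrist_force: [3.8, -5.3, 3.5]
gripper_width: 0.202
time: 8.5
ee_pos: [493.5, 79.7, 215.5]
tool_rot: [-0.0, 0.843, -0.538, 0.001]
wrist_force: [6.1, -6.3, 1.6]
gripper_width: 0.203
t 8.5 p [493.5  79.7 215.5] yaw -65.14 z [ 0.0026 -0.0014 -1.    ] q [ 0.476  0.16  -0.054  0.002 -1.355 -0.043] F [ 6.1 -6.3  1.6] M [-1.77 -1.77 -0.1 ] g 0.203
```

```bash
python3 -m handwheel '[[0.001,0,0,-0.04,0],[0.002,-0.001,0,-0.08,0],[0.003,-0.001,0,-0.12,0],[0.004,-0.002,0,-0.16,0],[0.005,-0.002,0,-0.2,0],[0.006,-0.002,0,-0.24,0],[0.006,-0.002,0,-0.28,0],[0.006,-0.002,0,-0.32,0],[0.006,-0.002,0,-0.36,0],[0.006,-0.002,0,-0.4,0],[0.006,-0.002,0,-0.44,0],[0.006,-0.002,0,-0.475,0]]' && python3 -m handwheel '[[0,0,0,-0.03,0],[0,0,0,-0.06,0],[0,0,0,-0.09,0],[0,0,0,-0.115,0],[0,0,0,-0.14,0],[0,0,0,-0.16,0],[0,0,0,-0.175,0],[0,0,0,-0.185,0],[0,0,0,-0.195,0],[0,0,0,-0.2,0],[0,0,0,-0.2,0],[0,0,0,-0.2,0]]'
python3 - <<'E'
from station import imaging
from h import *
from st import st
s,R=st()
d=imaging.capture("wrist");cv2.imwrite("pics/w2.png",d["frame"])
T=d["tool_from_camera"];z=d["depth"]
v,u=np.mgrid[0:384,0:512];r=np.stack([u,v,np.ones_like(u)],-1)@np.linalg.inv(d["K"]).T*z[...,None]
X=(r@T[:3,:3].T+T[:3,3])@R.T+s["ee_pos"];X[z<=0]=np.nan
np.save("w2.npy",X)
d=imaging.capture("top");pickle.dump(d,open("top2.pkl","wb"));cv2.imwrite("pics/t2.png",cv2.resize(d["frame"],(800,600)))
d=imaging.capture("side");pickle.dump(d,open("side2.pkl","wb"));cv2.imwrite("pics/s2.png",cv2.resize(d["frame"],(800,600)))
E
```

```text
time: 9.7
ee_pos: [494.0, 80.2, 215.5]
tool_rot: [-0.001, 0.981, -0.194, 0.001]
wrist_force: [2.0, 1.0, 3.5]
gripper_width: 0.198
time: 10.9
ee_pos: [494.0, 80.5, 215.5]
tool_rot: [-0.001, 0.999, -0.039, 0.001]
wrist_force: [3.7, 4.8, 3.9]
gripper_width: 0.199
t 10.9 p [494.   80.5 215.5] yaw -4.51 z [ 0.0021  0.0022 -1.    ] q [ 4.740e-01  1.610e-01 -5.100e-02 -1.000e-03 -1.356e+00  1.018e+00] F [3.7 4.8 3.9] M [ 1.2  -1.12 -0.01] g 0.199
```

View pics/w2.png

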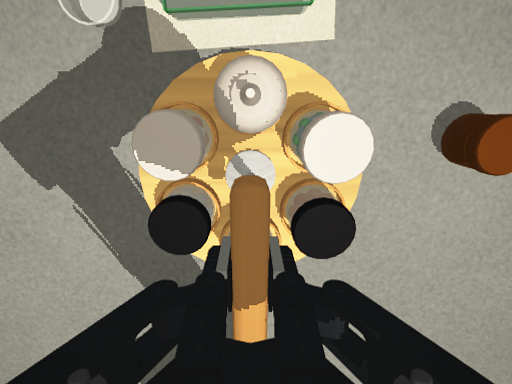

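View pics/t2.png

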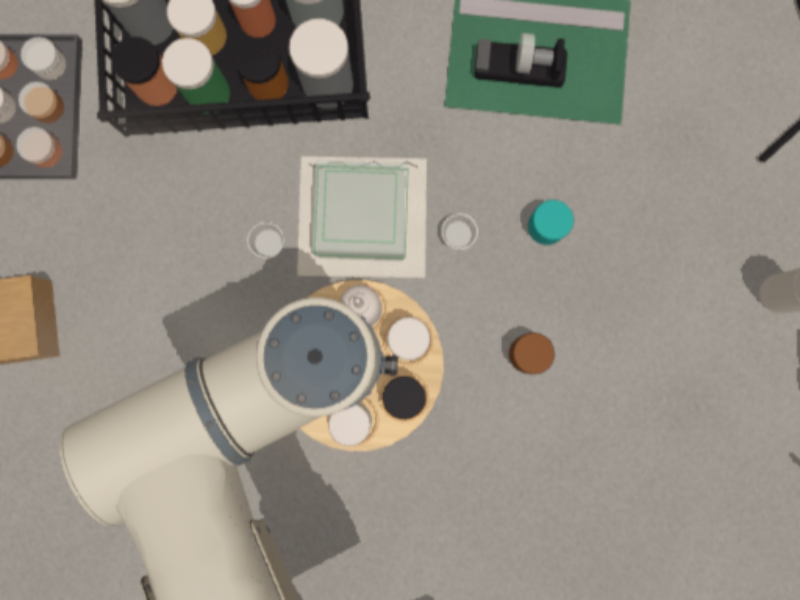

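View pics/s2.png

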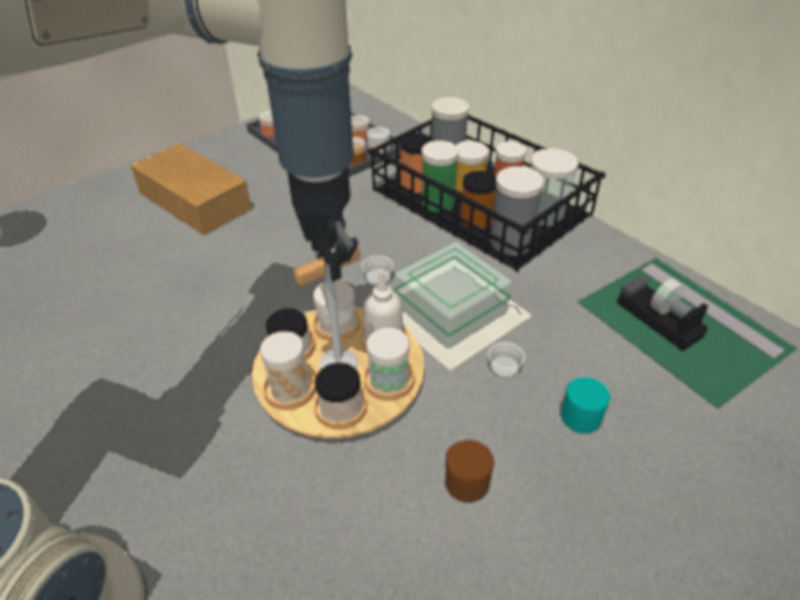

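All six items are upright, with the bottle facing the block (top view (361,305), wrist (250,93)). The block and cups look unmoved. I'll measure the remaining angle.

```bash
python3 - <<'E'
from h import *
A=np.array([492.6,78.8])
X=np.load("w2.npy");z=X[...,2]
rho=np.hypot(X[...,0]-A[0],X[...,1]-A[1])
for nm,P in(("wrist",X),("top",cloud(pickle.load(open("top2.pkl","rb"))))):
    z=P[...,2]
    for c in range(1):
        m=(z>45)&(z<190)&(np.hypot(P[...,0]-580,P[...,1]-74)<44)
        q=P[m][:,:2].astype(np.float32);c,r=cv2.minEnclosingCircle(q);b=np.array(c)-A
        print(nm,"bottle",len(q),c,r,np.degrees(np.arctan2(b[1],b[0])))
    m=(z>160)&(z<200)&(np.hypot(P[...,0]-580,P[...,1]-74)<40);t=np.median(P[m],0);print("tip",m.sum(),t)
m=(X[...,2]>228)&(X[...,2]<260);v,u=np.mgrid[0:384,0:512];m&=(u>225)&(u<275)&(v<235)
q=X[m];print("bar",len(q),cv2.minAreaRect(q[:,:2].astype(np.float32)))
for n in ("top0","top2"):
    d=pickle.load(open(n+".pkl","rb"));P=cloud(d);z=P[...,2];v,u=np.mgrid[0:384,0:512]
    m=(z>60)&(z<95)&(u>185)&(u<275)&(v>90)&(v<172)
    print(n,cv2.minAreaRect(P[m][:,:2].astype(np.float32)))
    g=d["frame"]
a=pickle.load(open("top0.pkl","rb"))["frame"];b=pickle.load(open("top2.pkl","rb"))["frame"]
for nm,(x0,y0,x1,y1) in dict(cupL=(155,138,186,168),cupR=(278,133,310,163),block=(190,98,275,170)).items():
    A_=cv2.cvtColor(a[y0:y1,x0:x1],6).astype(np.float32);B_=cv2.cvtColor(b[y0:y1,x0:x1],6).astype(np.float32)
    print(nm,cv2.phaseCorrelate(A_,B_))
E
```

```text
wrist bottle 4564 (573.0120239257812, 73.1377944946289) 37.527950286865234 -4.027828984936165
tip 232 [579.40127597  73.62380415 172.92472986]
top bottle 471 (580.2576904296875, 71.22974395751953) 38.90458297729492 -4.935906770699892
tip 24 [578.71785356  71.30857139 169.06991238]
bar 2273 ((529.2449340820312, 77.7996597290039), (18.02861213684082, 26.258413314819336), 85.97916412353516)
top0 ((737.1204833984375, 74.4289321899414), (146.08761596679688, 147.65322875976562), 88.16281127929688)
top2 ((736.988525390625, 74.47822570800781), (146.15406799316406, 147.29188537597656), 88.02677917480469)
cupL ((-0.00731921899157939, -0.189394496052822), 0.9052088548739751)
cupR ((0.01794353198204668, 0.012971476031692575), 0.9309016078710556)
block ((0.28977772734883445, -0.21077004664669374), 0.6493017770625927)
```

```bash
python3 -m handwheel '[[0.001,-0.001,0,-0.004,0],[0.002,-0.002,0,-0.01,0],[0.003,-0.004,0,-0.018,0],[0.003,-0.005,0,-0.025,0],[0.003,-0.005,0,-0.031,0],[0.003,-0.005,0,-0.035,0],[0.003,-0.005,0,-0.036,0],[0.003,-0.005,0,-0.036,0],[0.003,-0.005,0,-0.036,0]]' 70
python3 - <<'E'
from station import imaging
from h import *
from st import st
s,R=st()
d=imaging.capture("wrist")
T=d["tool_from_camera"];z=d["depth"];v,u=np.mgrid[0:384,0:512]
cv2.imwrite("pics/w3.png",d["frame"])
r=np.stack([u,v,np.ones_like(u)],-1)@np.linalg.inv(d["K"]).T*z[...,None]
X=(r@T[:3,:3].T+T[:3,3])@R.T+s["ee_pos"];X[z<=0]=np.nan
m=(X[...,2]>228)&(X[...,2]<260)&(u>225)&(u<275)&(v<235)
print("bar",cv2.minAreaRect(X[m][:,:2].astype(np.float32)))
A=np.array([492.6,78.8])
def show(nm,P):
    z=P[...,2];near=(np.hypot(P[...,0]-580,P[...,1]-76)<38)
    for lo,hi in((155,190),(138,155),(90,138)):
        m=near&(z>lo)&(z<hi)
        if m.sum()<8: continue
        q=P[m][:,:2].astype(np.float32);c,rr=cv2.minEnclosingCircle(q);b=np.array(c)-A;print(nm,lo,len(q),np.round(c,1),round(rr,1),np.degrees(np.arctan2(b[1],b[0])).round(2))
show("w",X)
d=imaging.capture("top");show("t",cloud(d));cv2.imwrite("pics/t3.png",cv2.resize(d["frame"],(800,600)))
E
```

```text
time: 11.95
ee_pos: [494.0, 80.5, 215.5]
tool_rot: [-0.0, 1.0, -0.011, 0.0]
wrist_force: [0.9, 2.6, 5.7]
gripper_width: 0.199
t 11.95 p [494.   80.5 215.5] yaw -1.29 z [ 3.e-04  3.e-04 -1.e+00] q [ 0.475  0.162 -0.05  -0.    -1.358  1.073] F [0.9 2.6 5.7] M [ 0.73 -0.31 -0.  ] g 0.199
bar ((529.7969970703125, 79.71973419189453), (18.056610107421875, 25.414913177490234), 88.609375)
w 155 279 [580.   78.5] 6.3 -0.18
w 138 955 [580.1  78.4] 14.3 -0.27
w 90 3292 [579.9  78.5] 30.9 -0.17
t 155 27 [580.1  77.1] 6.4 -1.13
t 138 85 [580.4  76.6] 14.1 -1.46
t 90 279 [580.   76.4] 30.9 -1.58
```

View pics/t3.png

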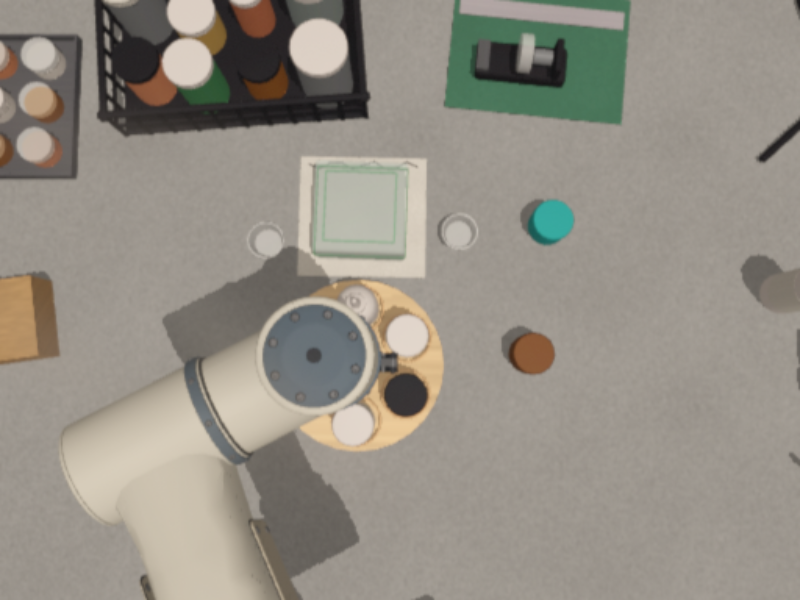

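View pics/w3.png

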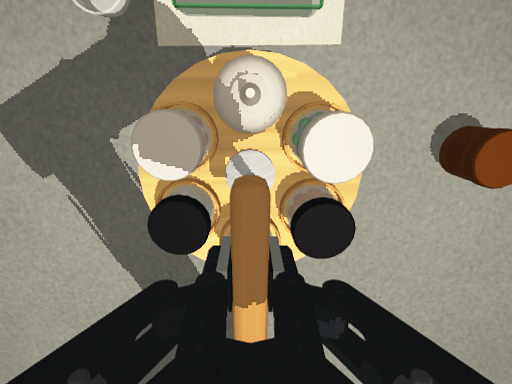

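The bottle lines up with the block within about 0.5°, the grip is firm and forces are small. I'm handing in.

```bash
python3 -c "
from station import manip
print(manip.job_done())"; python3 st.py
```

```text
the job is handed in; nothing more can be done
None
the job is handed in; nothing more can be done
```

I gripped the carousel handle and turned it about 160° counter-clockwise. The glue bottle now faces the glass block, and I handed the job in at about 12 s with the handle still held at 70 N.

**Alignment:** By the overhead camera, the bottle sits at about −1.4° from the carousel's axis and the block's middle at −1.0°. That 0.4° gap is under 1 mm at the bottle. The wrist camera read −0.2°, which I put down to a sideways offset of about 1.5 mm; allowing for that it gives roughly −1.1°.

**Block, cups and jars:** Checked just before the last 3° of turn, the block and both cups measured in their starting places. The final overhead picture shows them looking the same. Every jar in view and the bottle stand upright in their wells; the arm hid part of the carousel from above.

**Forces:** The wrist force readings stayed under about 10 N. I could take no reading after handing in.

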